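Turn the warming tray down and hold the rice bars level above it

ROBOT

A 6-joint arm with a two-finger parallel gripper is mounted at the origin on the work surface. World frame = base frame: x ahead of the robot, y to its left, z up, the work surface at z = 0. Lengths are in m, angles in rad, forces in N, time in s.
With the tool pointing down it reaches from about 0.3 to 0.875 m from the base axis. Payload 6.4 kg.
Tool frame: the origin (TCP) lies at the centre of the arm's flange, where the gripper is bolted on; the fingertips stand 173 mm ahead of it and the grasp point (between the pads) lies 155 mm ahead of it; z points along the fingers, x is the direction in which the jaws open and shut, and the axes are right-handed (so a half turn about z gives the same grasp; the last joint's range is limited). The gripper opens to 85 mm and grips with 20 to 120 N. Pads are 22 mm wide; open, the fingers measure 114 mm over their backs; the gripper's body (76 mm by 85 mm) begins 54 mm behind the grasp point. The pads swing forward as they close: fully open they stand 13 mm farther back than shut.
Start: joints at [-1.408, 0.181, 1.607, -0, 1.354, -0.206], TCP at [0.207, -0.536, 0.405] pointing down, gripper open.
Joint ranges: [-2.99, 2.99], [-0.89, 2.07], [0.3, 2.58], [-1.14, 4.28], [0, 2.63], [-3.12, 3.12]. Speed limits (rad/s): [2.57, 2.57, 3.01, 3.14, 3.14, 3.14].

INTERFACE

Orientations are given as a unit quaternion [w, x, y, z].
In Python, from bench import ctrl gives the robot as it stands. The module is installed in compiled form; this text tells all that it offers.
- The arm moves only by the tool move_arm, never from a script. Its argument "moves" is a list of rows, each an object of numbers: "gripper": the opening in per cent of the stroke, from 0 (shut) to 100 (fully open); "x", "y", "z": the shift along the tool's x, y, z in cm; "roll": the turn about the tool's z in degrees. In form: [{"gripper": .., "x": .., "y": .., "z": .., "roll": ..}, ...]. A call has 1 to 5 rows; each row shifts and turns the commanded pose from where the row before left it, along the tool's axes as they then stand; what a row does not reach is not made up. A row lasts 1/8 s, in which the tool goes at most 62.5 mm and 10.7 degrees, less where a joint would pass 70% of its speed; a pose out of reach is approached as far as the arm can. A call is refused whole if a number of a shift passes 6.25 or a number of a turn 10.7, either way. A call with a gripper value outside its range is refused whole. The fingers move at their own pace and stop on an object; the grip force is fixed at half the most. Time passes only in rows, so rows that do not move let the fingers close. It gives the time, the measured TCP pose, the force and the opening at its end, in the units of the state.
- ctrl.get_obs(): the state, without advancing time (a new reading comes with each control period).
- ctrl.camera(name): name is "scene" or "top" or "wrist"; returns a dict with "img" (480x640x3 uint8, red, green, blue), "fx", "fy", "cx", "cy" (pixels), "world_from_camera" (4x4, takes a point from camera to world coordinates); the wrist camera has in their place "tool_from_camera" (4x4, takes a point from camera to tool coordinates, whose origin is the TCP and whose axes are the tool frame's). Camera axes: x right, y up, looking along -z (the intrinsics and any distortion apply to the point x, -y, -z); pixel columns grow to the right and rows downward; lengths in m; the calibration is good to about 2 mm. A picture is of the moment at which its call begins: read the wrist's pose just before it. There is no depth.
- ctrl.hand_in(): hands the job in, once; it reports no verdict.
The state is a dict: "time_s": time; "q": joint angles; "dq": joint speeds; "joint_efforts": joint torques, N m; "eef_pos": TCP position; "eef_rot": TCP orientation; "wrist_force": force on the tool from outside, world axes, zero at the start; "torque": the same for the moment, N m; "opening": opening from 0.0 (shut) to 1.0 (fully open).
Only numpy, scipy, OpenCV 4.12 (cv2) and the standard library are available. Lean on these libraries where they do the work, as an engineer would, in place of code of your own. Each camera call takes 0.05 s, during which the arm holds its last target. There are 200 camera calls.

TASK

The puffed-rice bars on the electric warming tray are warm enough: turn its thermostat knob down to the second mark of the scale while the steel tray of bars still stands on the plate. Then take the steel tray by its wooden handle, lift it gently about 10 cm straight up off the plate with all the bars in it, and finish while still holding it there in the air, level and still, so that I can take it from you. Leave the jar, the tape and the spatula alone.

Things in the scene. Friction and masses are not known exactly. Their poses are not given: they have to be found in the camera images.
- warmer: electric warming tray, fixed: aluminium housing 280 mm (its x; 308 over its black carrying lips) by 450 mm (its y), top level, 60 mm above the table. Black glass plate of 262 x 318 mm on the top, centred 55 mm to +y of the origin; grey control strip 108 mm wide at the -y end. Origin: centre of the underside, on the table; z up; turned up to 20 degrees about z
- plate (a point): centre of the glass plate's top face, 60 mm above the table, axes as the warmer's
- thermostat (a joint): knob angle in rad, 0 to 3.3, growing clockwise seen from above. 0 = off: the white index line points along the warmer's +y at a white dot. White radial marks follow clockwise every 30 degrees, longer with the heat: first 0.524, second 1.047, third 1.571 (warmer's +x), to the sixth 3.142. Starts between third and fifth: turn it anticlockwise. Stays where left (friction 0.04 N m)
- knob_top (a point): centre of the knob's top, on its vertical axis, 90 mm above the table, 165 mm to -y of the warmer's origin; turns with the knob, its y axis along the white index line. Black knob: round skirt 48 mm wide, 6 mm thick on the strip, and on it a bar grip 13 mm thick (its x), 46 mm long (its y), 24 mm tall, reaching from 24 mm below this point up to it
- tray: loose open steel tray, 246 mm (its x) by 142 mm (its y), rim 30 mm high, walls and floor 4 mm, on the glass plate, long side roughly along the warmer's y; fixed arch handle of 8 mm rod rising from both short ends to a wooden grip. About 0.4 kg, 0.6 kg with bars (up to 20 % off). Origin: centre of the underside; z up
- handle (a point): centre of the tray's wooden grip, 115 mm above the tray's underside, over the tray's centre; axes as the tray's. The grip is a rounded bar 120 mm long (tray's x), 16 mm thick (tray's y) and 22 mm tall, with more than 50 mm of free air below it
- bar0: puffed-rice bar, cream-coloured, 42 x 116 x 24 mm, about 40 g, loose; origin: centre of its underside, long axis y. One of four lying side by side on the tray's floor, across the tray
- bar1: puffed-rice bar, cream-coloured, 42 x 116 x 24 mm, about 40 g, loose; origin: centre of its underside, long axis y. One of four lying side by side on the tray's floor, across the tray
- bar2: puffed-rice bar, cream-coloured, 42 x 116 x 24 mm, about 40 g, loose; origin: centre of its underside, long axis y. One of four lying side by side on the tray's floor, across the tray
- bar3: puffed-rice bar, cream-coloured, 42 x 116 x 24 mm, about 40 g, loose; origin: centre of its underside, long axis y. One of four lying side by side on the tray's floor, across the tray
- bar4: puffed-rice bar, cream-coloured, 42 x 116 x 24 mm, about 40 g, loose; origin: centre of its underside, long axis y. It lies on top of the other four, roughly along the tray, its top 52 mm above the tray's underside
- jar: bystander: closed amber glass jar, 72 mm in diameter, 120 mm tall, to the left of the warmer; origin: centre of its underside
- tape: bystander: roll of brown packing tape lying flat, 96 mm in diameter, 48 mm high, to the right of the warmer; origin: centre of its underside
- spatula: bystander: spatula lying on the table beyond the warmer, its handle to its own -x; origin: on the table under its middle
Not all that is in view belongs to the job. Leave any pink or red look-alike of the bar4 alone.

How it is judged:
By the outcome, as a careful person would: the job done as asked, in the order asked, and still so for the second after the job is handed in, while the arm keeps its last pose, push and grip.
It also fails if it takes over 51 s, if anything falls off the work surface, if the arm or the gripper's body presses on something with over 40 N, if the wrist force passes 120 N, or if a joint passes its speed limit or range.

## Working session

There is one attempt and no reset: what is moved stays moved. The work goes in short steps, Python scripts to look and compute and a tool call to move; the robot and the scene stay as the last step left them, time stands still between calls to the robot, and variables do not carry over. Pictures are saved under pics/ and viewed, about 8 in all and at most 12, crops included, and the job is handed in when it is done.

Besides the shell and the picture viewer there is one more tool, called after ">>>" as name(argument=value, ...), one argument or row to a line, values as JSON. move_arm: Moves the arm, as the interface text tells. Its arguments: {"type":"object","properties":{"moves":{"type":"array","items":{"type":"object","properties":{"gripper":{"type":"number"},"x":{"type":"number"},"y":{"type":"number"},"z":{"type":"number"},"roll":{"type":"number"}}}}},"required":["moves"]}

```bash
mkdir -p pics; cat > h.py <<'E'
import numpy as np, cv2
from bench import ctrl
from scipy.spatial.transform import Rotation as R
def T(o):
    M=np.eye(4);q=o['eef_rot'];M[:3,:3]=R.from_quat([q[1],q[2],q[3],q[0]]).as_matrix();M[:3,3]=o['eef_pos'];return M
def shot(name):
    o=ctrl.get_obs();c=ctrl.camera(name)
    c['W']=c['world_from_camera'] if 'world_from_camera' in c else T(o)@np.array(c['tool_from_camera'])
    c['W']=np.array(c['W']);return c
def ray(c,u,v,z):
    d=np.array([(u-c['cx'])/c['fx'],-(v-c['cy'])/c['fy'],-1.]);d=c['W'][:3,:3]@d;p=c['W'][:3,3]
    return p+d*(z-p[2])/d[2]
def proj(c,P):
    p=np.linalg.inv(c['W'])@np.append(P,1);return np.array([c['cx']+c['fx']*p[0]/-p[2],c['cy']-c['fy']*p[1]/-p[2]])
def save(c,n): cv2.imwrite(n,cv2.cvtColor(c['img'],cv2.COLOR_RGB2BGR))
E
python3 - <<'E'
from h import *
import pickle
for n in ('top','scene'):
    c=shot(n);save(c,f'pics/{n}0.png');pickle.dump(c,open(n+'.pkl','wb'))
    print(n,[k for k in c],c['fx'],c['cx'],c['cy'],c['W'].round(3).tolist())
o=ctrl.get_obs();print(o['time_s'],T(o).round(3).tolist())
E
```

```text
top ['img', 'fx', 'fy', 'cx', 'cy', 'world_from_camera', 'W'] 457.5854197677239 320.1045594640676 242.94843398640276 [[-0.014, 0.98, -0.197, 0.412], [-1.0, -0.01, 0.022, 0.017], [0.019, 0.197, 0.98, 1.028], [0.0, 0.0, 0.0, 1.0]]
scene ['img', 'fx', 'fy', 'cx', 'cy', 'world_from_camera', 'W'] 438.9043961602059 320.78182996808636 237.83959682718418 [[0.255, -0.641, 0.724, 1.165], [0.967, 0.157, -0.201, -0.133], [0.015, 0.751, 0.66, 0.671], [0.0, 0.0, 0.0, 1.0]]
0.1 [[0.36, -0.933, -0.0, 0.207], [-0.933, -0.36, 0.002, -0.536], [-0.002, -0.0, -1.0, 0.404], [0.0, 0.0, 0.0, 1.0]]
```

View pics/top0.png

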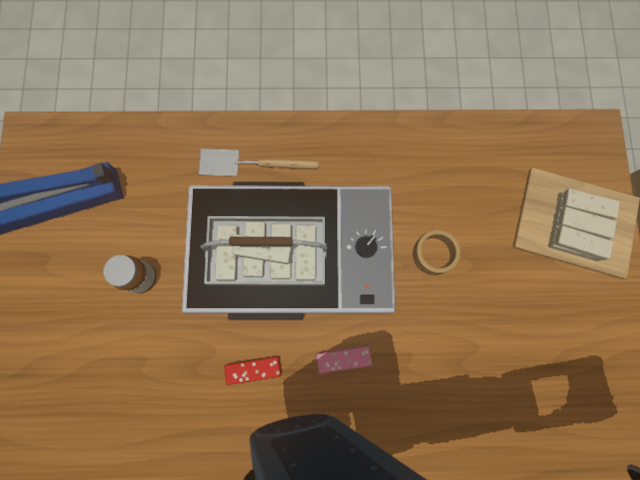

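View pics/scene0.png

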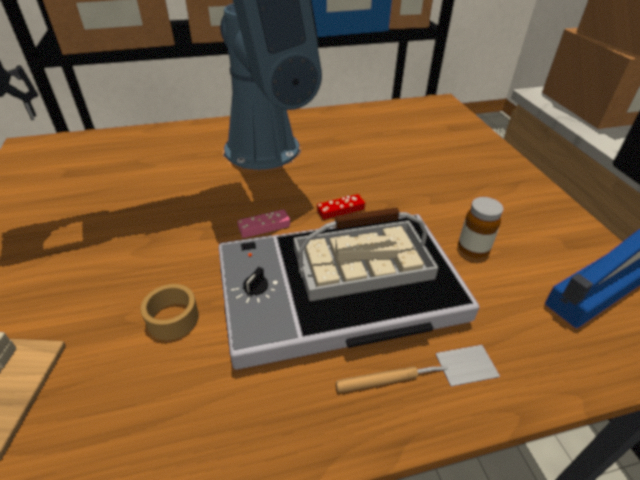

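The target tray is at (265,250) with a brown handle at (262,241). The knob is at (367,246), index pointing up-right. Look-alikes are the bar board at (588,222), red bar (252,371) and pink bar (344,359). I choose the tray on the black plate and check it in a close crop.

```bash
python3 - <<'E'
from h import *
import pickle
c=pickle.load(open('top.pkl','rb'));im=c['img']
a=im[180:320,180:400];a=cv2.resize(a,None,fx=3.6,fy=3.6,interpolation=cv2.INTER_CUBIC);cv2.imwrite('pics/crop1.png',a[:,:,::-1])
# handle: dark brown ; warmer corners
hsv=cv2.cvtColor(im,cv2.COLOR_RGB2HSV)
m=cv2.inRange(hsv,(0,70,30),(20,255,140));m[:, :200]=0;m[:225]=0;m[260:]=0;m[:,330:]=0
cs,_=cv2.findContours(m,cv2.RETR_EXTERNAL,cv2.CHAIN_APPROX_NONE);k=max(cs,key=cv2.contourArea)
r=cv2.minAreaRect(k);print('handle px',r);b=cv2.boxPoints(r)
print([ray(c,*p,0.18).round(4).tolist() for p in b], ray(c,*r[0],.18))
for n,p,z in [('corners',p,.06) for p in [(190,187),(391,187),(394,311),(184,311)]]+[('knob',(367,246),.085),('line',(375,237),.09)]: print(n,ray(c,*p,z).round(4))
E
```

```text
handle px ((260.0, 241.0), (8.0, 62.0), 90.0)
[[0.5953, 0.1698, 0.18], [0.5942, 0.053, 0.18], [0.5787, 0.053, 0.18], [0.5799, 0.1695, 0.18]] [0.58702648 0.11138709 0.18      ]
corners [0.7346 0.2797 0.06  ]
corners [ 0.7312 -0.1637  0.06  ]
corners [ 0.4588 -0.1579  0.06  ]
corners [0.4645 0.2809 0.06  ]
knob [ 0.5936 -0.1026  0.085 ]
line [ 0.6118 -0.1195  0.09  ]
```

View pics/crop1.png

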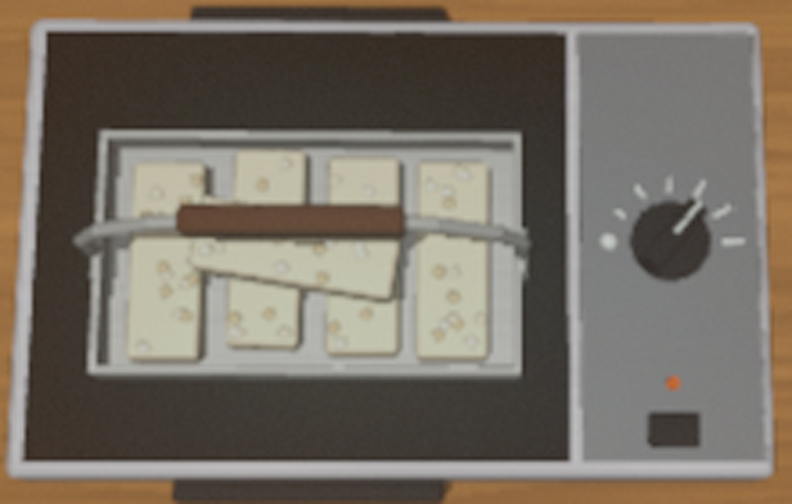

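The crop confirms it: steel tray with four bars and one on top, handle centre at pixel (260,241). The knob index points about 128° (between 4th and 5th mark); the marks run from the dot on the left clockwise to the 6th on the right.

>>> move_arm(
  moves=[
    {"x":-2.2,"y":-4.3},
    {"x":-2.2,"y":-4.3},
    {"x":-2.2,"y":-4.3},
    {"x":-2.2,"y":-4.3},
    {"x":-2.2,"y":-4.3},
  ],
)

```text
validation failed for argument at $.mo...
```

>>> move_arm(
  moves=[
    {"x":-2.2,"y":-4.3},
    {"x":-2.2,"y":-4.3},
    {"x":-2.2,"y":-4.3},
    {"x":-2.2,"y":-4.3},
    {"x":-2.2,"y":-4.3},
  ],
)

```text
validation failed for argument at $.mo...
```

>>> move_arm(
  moves=[
    {"x":-2.2,"y":-4.3},
    {"x":-2.2,"y":-4.3},
    {"roll":10},
    {"roll":10},
    {"roll":10},
  ],
)

```text
validation failed for argument at $.mo...
```

>>> move_arm(
  moves=[
    {"roll":10},
    {"roll":10},
    {"roll":10},
    {"z":0},
    {"z":0},
  ],
)

```text
validation failed for argument at $.mo...
```

```bash
python3 - <<'E'
from h import *
c=shot('wrist');save(c,'pics/w1.png')
o=ctrl.get_obs();M=T(o);print(o['time_s'],M.round(4).tolist(),np.round(o['q'],2),np.degrees(np.arctan2(M[1,0],M[0,0])))
print(proj(c,[.594,-.104,.09]),c['W'].round(3).tolist())
E
```

```text
0.15 [[0.3605, -0.9328, -0.0002, 0.2073], [-0.9328, -0.3605, 0.0014, -0.5361], [-0.0013, -0.0003, -1.0, 0.404], [0.0, 0.0, 0.0, 1.0]] [-1.41  0.18  1.61  0.    1.35 -0.21] -68.86957691792101
[ -346.95664402 -1039.66126998] [[0.361, 0.897, 0.254, 0.273], [-0.933, 0.347, 0.099, -0.511], [0.001, -0.273, 0.962, 0.373], [0.0, 0.0, 0.0, 1.0]]
```

View pics/w1.png

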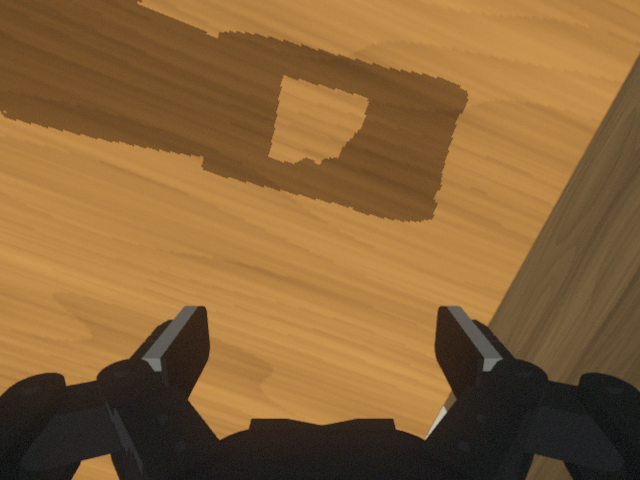

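The picture shows only the table and open fingers; the move was refused, probably because every key is required.

>>> move_arm(
  moves=[
    {"gripper":100,"x":-2.2,"y":-4.3,"z":0,"roll":0},
    {"gripper":100,"x":-2.2,"y":-4.3,"z":0,"roll":0},
    {"gripper":100,"x":-2.2,"y":-4.3,"z":0,"roll":0},
    {"gripper":100,"x":-2.2,"y":-4.3,"z":0,"roll":0},
    {"gripper":100,"x":-2.2,"y":-4.3,"z":0,"roll":0},
  ],
)

```text
time_s: 0.78
eef_pos: [0.369, -0.3549, 0.4045]
eef_rot: [-0.0, 0.825, -0.566, -0.0]
wrist_force: [0.1, 0.1, 0.9]
opening: 1.0
```

>>> move_arm(
  moves=[
    {"gripper":100,"x":-2.2,"y":-4.3,"z":0,"roll":0},
    {"gripper":100,"x":-2.2,"y":-4.3,"z":0,"roll":0},
    {"gripper":100,"x":-2.2,"y":-4.3,"z":0,"roll":0},
    {"gripper":100,"x":-2.2,"y":-4.3,"z":0,"roll":0},
    {"gripper":100,"x":-2.2,"y":-4.3,"z":0,"roll":0},
  ],
)

```text
time_s: 1.4
eef_pos: [0.5299, -0.1747, 0.4045]
eef_rot: [0.0, 0.825, -0.565, -0.0]
wrist_force: [-0.7, -0.5, -0.5]
opening: 1.0
```

>>> move_arm(
  moves=[
    {"gripper":100,"x":-2.2,"y":-4.3,"z":0,"roll":0},
    {"gripper":100,"x":-2.2,"y":-4.3,"z":0,"roll":0},
    {"gripper":100,"x":0,"y":0,"z":0,"roll":10},
    {"gripper":100,"x":0,"y":0,"z":0,"roll":10},
    {"gripper":100,"x":0,"y":0,"z":0,"roll":10},
  ],
)

```text
time_s: 2.02
eef_pos: [0.5934, -0.1037, 0.4042]
eef_rot: [-0.0, -0.648, 0.761, 0.0]
wrist_force: [-0.2, 0.1, -0.4]
opening: 1.0
```

>>> move_arm(
  moves=[
    {"gripper":100,"x":0,"y":0,"z":0,"roll":10},
    {"gripper":100,"x":0,"y":0,"z":0,"roll":10},
    {"gripper":100,"x":0,"y":0,"z":0,"roll":10},
    {"gripper":100,"x":0,"y":0,"z":0,"roll":0},
    {"gripper":100,"x":0,"y":0,"z":0,"roll":0},
  ],
)

```text
time_s: 2.65
eef_pos: [0.5934, -0.1041, 0.4045]
eef_rot: [-0.0, -0.433, 0.901, 0.0]
wrist_force: [0.5, 0.4, 0.8]
opening: 1.0
```

```bash
python3 - <<'E'
from h import *
import pickle
c=shot('wrist');save(c,'pics/w2.png');pickle.dump(c,open('w2.pkl','wb'))
o=ctrl.get_obs();M=T(o);print(o['time_s'],M.round(4).tolist(),np.round(o['q'],2),np.degrees(np.arctan2(M[1,0],M[0,0])))
print(proj(c,[.594,-.104,.09]))
E
```

```text
2.7 [[-0.6255, -0.7803, -0.0003, 0.5934], [-0.7803, 0.6255, 0.0001, -0.1041], [0.0001, 0.0003, -1.0, 0.4045], [0.0, 0.0, 0.0, 1.0]] [-0.37  0.24  1.54  0.    1.37  1.88] -128.71639730030384
[321.53506325 231.54659559]
```

View pics/w2.png

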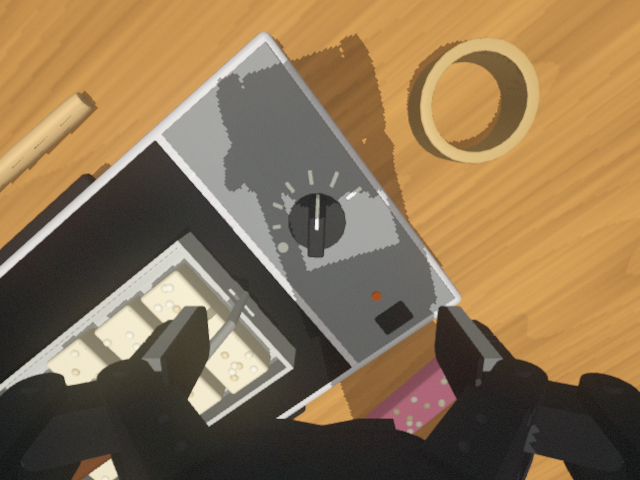

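The knob is at (317,222) with the index nearly vertical in the image (aligned with tool y). The off dot is at (283,247) and the sixth mark at (354,194).

```bash
python3 - <<'E'
from h import *
import pickle
c=pickle.load(open('w2.pkl','rb'));im=c['img']
g=cv2.cvtColor(im,cv2.COLOR_RGB2GRAY)
a=cv2.resize(im[150:290,250:390],None,fx=4.2,fy=4.2,interpolation=cv2.INTER_CUBIC);cv2.imwrite('pics/crop2.png',a[:,:,::-1])
# index line: bright within r<30 px of knob
yy,xx=np.mgrid[:480,:640]
m=((g>120)&(np.hypot(xx-317,yy-222)<27)).astype(np.uint8)
n,l,s,ct=cv2.connectedComponentsWithStats(m);print(s[1:],ct[1:])
k=1+np.argmax(s[1:,4]);p=np.argwhere(l==k)[:,::-1].astype(np.float32)
vx,vy,x0,y0=cv2.fitLine(p,cv2.DIST_L2,0,.01,.01).ravel();print(vx,vy,x0,y0)
A=ray(c,x0,y0,.09);B=ray(c,x0-vx*10*np.sign(-1*vy)*-1,y0+10*vy*-np.sign(vy),.09);d=B-A
print('line ctr',A,'theta cw from world+y',np.degrees(np.arctan2(d[0],d[1])))
# skirt: dark
d2=((g<45)&(np.hypot(xx-317,yy-222)<36)).astype(np.uint8)
cs,_=cv2.findContours(d2,cv2.RETR_EXTERNAL,cv2.CHAIN_APPROX_NONE);kk=max(cs,key=cv2.contourArea);e=cv2.fitEllipse(kk);print('skirt',e,ray(c,*e[0],.066))
for q in [(283,247),(354,194)]: print(ray(c,*q,.06).round(4))
E
```

```text
[[315 196   4  35 120]] [[316.70833333 214.25833333]]
0.02494084 -0.9996889 316.70834 214.25833
line ctr [ 0.60676855 -0.10954623  0.09      ] theta cw from world+y 130.26369772238738
skirt ((308.9937438964844, 200.41946411132812), (10.738651275634766, 14.58830738067627), 45.12913513183594) [ 0.61604115 -0.10864019  0.066     ]
[ 0.5982 -0.0652  0.06  ]
[ 0.5964 -0.1402  0.06  ]
```

View pics/crop2.png

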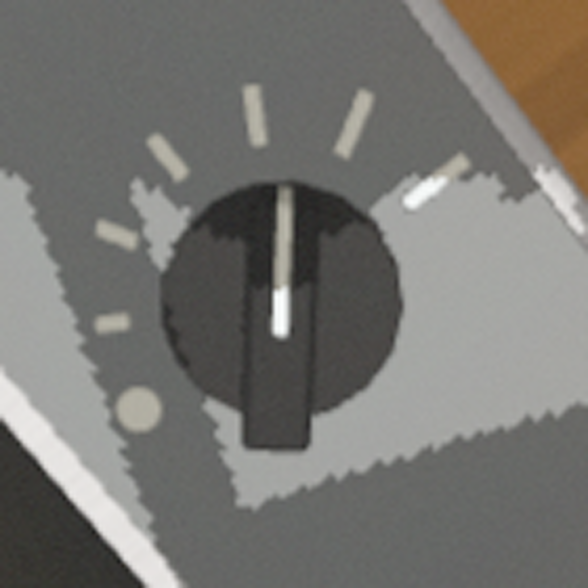

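```bash
python3 - <<'E'
from h import *
import pickle
c=pickle.load(open('w2.pkl','rb'));im=c['img']
a=ray(c,317.1,221.4,.066);b=ray(c,316.8,225.2,.09);print('axis',a,b)
M=T(ctrl.get_obs());k=(a+b)/2;print('shift tool cm',(M[:3,:3].T@(k-M[:3,3])*100).round(2))
# warmer yaw: silver edge plate/strip  & outer edges, via marks
for P,Q in [((160,139),(352,366)),((268,40),(455,293))]:
    p,q=ray(c,*P,.06),ray(c,*Q,.06);d=p-q;print('x-dir yaw',np.degrees(np.arctan2(d[1],d[0])))
t=pickle.load(open('top.pkl','rb'))
p,q=ray(t,338.3,188.3,.06),ray(t,340,308.3,.06);d=p-q;print('top yaw',np.degrees(np.arctan2(d[1],d[0])))
E
```

```text
axis [ 0.59839804 -0.10287465  0.066     ] [ 0.60013444 -0.10429099  0.09      ]
shift tool cm [-0.41 -0.43 32.65]
x-dir yaw -1.3330712051491727
x-dir yaw -0.6647043699628893
top yaw -0.4732270355226174
```

>>> move_arm(
  moves=[
    {"gripper":100,"x":-0.4,"y":-0.4,"z":3,"roll":1.5},
    {"gripper":100,"x":0,"y":0,"z":4,"roll":0},
    {"gripper":100,"x":0,"y":0,"z":4,"roll":0},
    {"gripper":50,"x":0,"y":0,"z":3,"roll":0},
    {"gripper":50,"x":0,"y":0,"z":2,"roll":0},
  ],
)

```text
time_s: 3.32
eef_pos: [0.5987, -0.1033, 0.243]
eef_rot: [-0.001, -0.42, 0.907, 0.001]
wrist_force: [-0.7, -0.5, -0.2]
opening: 0.603
```

>>> move_arm(
  moves=[
    {"gripper":0,"x":0,"y":0,"z":0,"roll":0},
    {"gripper":0,"x":0,"y":0,"z":0,"roll":0},
    {"gripper":0,"x":0,"y":0,"z":0,"roll":0},
    {"gripper":0,"x":0,"y":0,"z":0,"roll":0},
    {"gripper":0,"x":0,"y":0,"z":0,"roll":0},
  ],
)

```text
time_s: 3.95
eef_pos: [0.5996, -0.1038, 0.2461]
eef_rot: [0.001, -0.42, 0.908, -0.001]
wrist_force: [-1.1, -1.0, 5.9]
opening: 0.135
```

Gripped (opening 0.135, about 11.5 mm). I ease off a little in z, then turn anticlockwise.

>>> move_arm(
  moves=[
    {"gripper":0,"x":0,"y":0,"z":-0.2,"roll":0},
    {"gripper":0,"x":0,"y":0,"z":0,"roll":-7},
    {"gripper":0,"x":0,"y":0,"z":0,"roll":-7},
    {"gripper":0,"x":0,"y":0,"z":0,"roll":-7},
    {"gripper":0,"x":0,"y":0,"z":0,"roll":-7},
  ],
)

```text
time_s: 4.58
eef_pos: [0.6, -0.1026, 0.2463]
eef_rot: [0.002, -0.628, 0.778, -0.0]
wrist_force: [9.1, 3.9, -6.7]
opening: 0.136
```

>>> move_arm(
  moves=[
    {"gripper":0,"x":0,"y":0,"z":0,"roll":-7},
    {"gripper":0,"x":0,"y":0,"z":0,"roll":-7},
    {"gripper":0,"x":0,"y":0,"z":0,"roll":-7},
    {"gripper":0,"x":0,"y":0,"z":0,"roll":-7},
    {"gripper":0,"x":0,"y":0,"z":0,"roll":-7},
  ],
)

```text
time_s: 5.2
eef_pos: [0.5999, -0.101, 0.2462]
eef_rot: [-0.003, 0.833, -0.553, -0.0]
wrist_force: [7.6, 12.4, -5.4]
opening: 0.132
```

>>> move_arm(
  moves=[
    {"gripper":0,"x":0,"y":0,"z":0,"roll":-6.5},
    {"gripper":0,"x":0,"y":0,"z":0,"roll":0},
    {"gripper":0,"x":0,"y":0,"z":0,"roll":0},
    {"gripper":0,"x":0,"y":0,"z":0,"roll":0},
  ],
)

```text
time_s: 5.7
eef_pos: [0.5998, -0.1007, 0.2462]
eef_rot: [-0.003, 0.862, -0.506, -0.0]
wrist_force: [7.6, 11.4, -2.9]
opening: 0.133
```

```bash
python3 - <<'E'
from h import *
o=ctrl.get_obs();M=T(o);print(o['time_s'],M[:3,3].round(4),np.round(o['q'],2),np.degrees(np.arctan2(M[1,0],M[0,0])),o['wrist_force'],o['torque'],o['opening'])
E
```

```text
5.7 [ 0.5998 -0.1007  0.2462] [-0.36  0.43  1.63  0.01  1.08  0.7 ] -60.852805587432854 [ 7.55316955 11.40823923 -2.9330558 ] [ 2.05872058 -1.29360513  0.05351758] 0.1333497879365185
```

>>> move_arm(
  moves=[
    {"gripper":60,"x":0,"y":0,"z":0,"roll":0},
    {"gripper":60,"x":0,"y":0,"z":0,"roll":0},
    {"gripper":60,"x":0,"y":0,"z":0,"roll":0},
    {"gripper":100,"x":0,"y":0,"z":-4,"roll":0},
    {"gripper":100,"x":0,"y":0,"z":-5,"roll":0},
  ],
)

```text
time_s: 6.32
eef_pos: [0.5984, -0.1037, 0.3364]
eef_rot: [0.0, 0.862, -0.507, -0.002]
wrist_force: [0.7, -0.3, 1.2]
opening: 0.985
```

>>> move_arm(
  moves=[
    {"gripper":100,"x":0,"y":0,"z":-5,"roll":0},
    {"gripper":100,"x":0,"y":0,"z":-2,"roll":0},
    {"gripper":100,"x":0,"y":0,"z":0,"roll":0},
    {"gripper":100,"x":0,"y":0,"z":0,"roll":0},
  ],
)

```text
time_s: 6.82
eef_pos: [0.5985, -0.1034, 0.4042]
eef_rot: [0.0, 0.862, -0.507, -0.002]
wrist_force: [-0.5, -0.0, -0.7]
opening: 1.003
```

```bash
python3 - <<'E'
from h import *
import pickle
c=shot('wrist');pickle.dump(c,open('w3.pkl','wb'));save(c,'pics/w3full.png')
o=ctrl.get_obs();M=T(o);print(o['time_s'],M[:3,3].round(4),np.degrees(np.arctan2(M[1,0],M[0,0])))
u=proj(c,[.599,-.1035,.075]).astype(int);x0,y0=max(u[0]-70,0),max(u[1]-70,0);print(u,x0,y0)
a=cv2.resize(c['img'][y0:y0+140,x0:x0+140],None,fx=4.2,fy=4.2,interpolation=cv2.INTER_CUBIC);cv2.imwrite('pics/crop3.png',a[:,:,::-1])
E
```

```text
6.875 [ 0.5985 -0.1034  0.4039] -60.88343795197703
[322 225] 252 155
```

View pics/crop3.png

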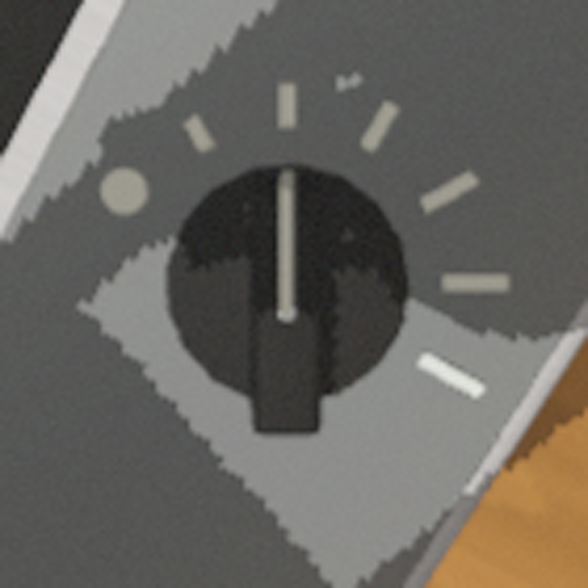

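The crop shows the index line (287,240) pointing straight at the second mark (287,105). The knob is done; next is the handle.

>>> move_arm(
  moves=[
    {"gripper":100,"x":0,"y":0,"z":-1,"roll":-10},
    {"gripper":100,"x":0,"y":0,"z":0,"roll":-10},
    {"gripper":100,"x":0,"y":0,"z":0,"roll":-10},
    {"gripper":100,"x":0,"y":0,"z":0,"roll":-10},
    {"gripper":100,"x":0,"y":0,"z":0,"roll":-10},
  ],
)

```text
time_s: 7.5
eef_pos: [0.5987, -0.1034, 0.4142]
eef_rot: [-0.001, 0.996, -0.092, -0.002]
wrist_force: [0.6, 0.1, 1.0]
opening: 1.001
```

>>> move_arm(
  moves=[
    {"gripper":100,"x":0,"y":0,"z":0,"roll":-10.5},
    {"gripper":100,"x":-0.4,"y":-5,"z":0,"roll":0},
    {"gripper":100,"x":-0.4,"y":-5,"z":0,"roll":0},
    {"gripper":100,"x":-0.4,"y":-5,"z":0,"roll":0},
    {"gripper":100,"x":0,"y":-5,"z":0,"roll":0},
  ],
)

```text
time_s: 8.12
eef_pos: [0.5877, 0.0981, 0.4144]
eef_rot: [-0.0, 1.0, -0.003, -0.002]
wrist_force: [-0.3, -0.5, 0.5]
opening: 1.004
```

>>> move_arm(
  moves=[
    {"gripper":100,"x":0,"y":-1.5,"z":0,"roll":0},
    {"gripper":100,"x":0,"y":0,"z":0,"roll":0},
    {"gripper":100,"x":0,"y":0,"z":0,"roll":0},
  ],
)

```text
time_s: 8.5
eef_pos: [0.5886, 0.1104, 0.4159]
eef_rot: [0.0, 1.0, -0.004, -0.001]
wrist_force: [0.2, -1.3, -0.6]
opening: 1.003
```

```bash
python3 - <<'E'
from h import *
import pickle
c=shot('wrist');pickle.dump(c,open('w4.pkl','wb'));save(c,'pics/w4.png')
o=ctrl.get_obs();M=T(o);print(o['time_s'],M[:3,3].round(4),np.round(o['q'],2),np.degrees(np.arctan2(M[1,0],M[0,0])))
hsv=cv2.cvtColor(c['img'],cv2.COLOR_RGB2HSV)
m=cv2.inRange(hsv,(0,70,30),(20,255,140))
u=proj(c,[.587,.111,.18]);print(u)
cs,_=cv2.findContours(m,cv2.RETR_EXTERNAL,cv2.CHAIN_APPROX_NONE)
for k in sorted(cs,key=cv2.contourArea)[-3:]:
    r=cv2.minAreaRect(k);print(cv2.contourArea(k),r,ray(c,*r[0],.18).round(4),[ray(c,*p,.18).round(4)[:2].tolist() for p in cv2.boxPoints(r)])
E
```

```text
8.55 [0.5886 0.1102 0.4162] [-0.01  0.22  1.53 -0.    1.39 -0.  ] -0.46480011840136903
[317.49024397 261.57188471]
1259.5 ((546.766357421875, 372.2638244628906), (163.2279510498047, 43.541900634765625), 21.873477935791016) [0.728 0.038 0.18 ] [[0.6755, 0.0455], [0.6825, 0.0728], [0.7813, 0.0303], [0.7774, 0.0001]]
5495.0 ((320.9486083984375, 254.48187255859375), (29.53009796142578, 205.24537658691406), 0.9877604246139526) [0.589  0.1152 0.18  ] [[0.5784, 0.0498], [0.5826, 0.1716], [0.5981, 0.1712], [0.5964, 0.0493]]
23810.0 ((92.49998474121094, 262.9999694824219), (184.99996948242188, 303.99993896484375), 0.0) [0.4594 0.111  0.18  ] [[0.3822, 0.0087], [0.4264, 0.1928], [0.5205, 0.1921], [0.501, 0.0079]]
```

View pics/w4.png

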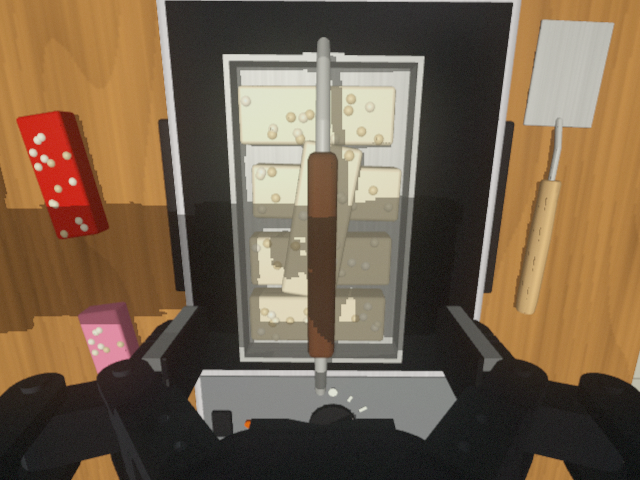

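The handle spans (322,152)–(322,357), centre (0.589, 0.1105), already within about 1 mm of the tool axis. I descend 8.6 cm and close.

>>> move_arm(
  moves=[
    {"gripper":100,"x":0,"y":0,"z":3,"roll":0.8},
    {"gripper":100,"x":0,"y":0,"z":3,"roll":0},
    {"gripper":100,"x":0,"y":0,"z":2.6,"roll":0},
    {"gripper":40,"x":0,"y":0,"z":0,"roll":0},
    {"gripper":40,"x":0,"y":0,"z":0,"roll":0},
  ],
)

```text
time_s: 9.18
eef_pos: [0.589, 0.1108, 0.3319]
eef_rot: [0.0, 1.0, -0.011, 0.001]
wrist_force: [0.2, -1.5, -0.3]
opening: 0.606
```

>>> move_arm(
  moves=[
    {"gripper":25,"x":0,"y":0,"z":0,"roll":0},
    {"gripper":0,"x":0,"y":0,"z":0,"roll":0},
    {"gripper":0,"x":0,"y":0,"z":0,"roll":0},
    {"gripper":0,"x":0,"y":0,"z":0,"roll":0},
    {"gripper":0,"x":0,"y":0,"z":0,"roll":0},
  ],
)

```text
time_s: 9.8
eef_pos: [0.5884, 0.1116, 0.3317]
eef_rot: [0.0, 1.0, -0.01, 0.0]
wrist_force: [-4.4, -1.6, 5.5]
opening: 0.176
```

Gripped (15 mm). Now a gentle lift.

>>> move_arm(
  moves=[
    {"gripper":0,"x":0,"y":0,"z":-0.1,"roll":0},
    {"gripper":0,"x":0,"y":0,"z":-0.2,"roll":0},
    {"gripper":0,"x":0,"y":0,"z":-0.3,"roll":0},
    {"gripper":0,"x":0,"y":0,"z":-0.4,"roll":0},
    {"gripper":0,"x":0,"y":0,"z":-0.5,"roll":0},
  ],
)

```text
time_s: 10.42
eef_pos: [0.5884, 0.1116, 0.3456]
eef_rot: [-0.0, 1.0, -0.01, -0.0]
wrist_force: [0.8, -0.6, -6.1]
opening: 0.173
```

>>> move_arm(
  moves=[
    {"gripper":0,"x":0,"y":0,"z":-0.5,"roll":0},
    {"gripper":0,"x":0,"y":0,"z":-0.5,"roll":0},
    {"gripper":0,"x":0,"y":0,"z":-0.5,"roll":0},
    {"gripper":0,"x":0,"y":0,"z":-0.5,"roll":0},
    {"gripper":0,"x":0,"y":0,"z":-0.5,"roll":0},
  ],
)

```text
time_s: 11.05
eef_pos: [0.5884, 0.1116, 0.371]
eef_rot: [-0.0, 1.0, -0.01, -0.0]
wrist_force: [-0.2, -1.0, -6.6]
opening: 0.177
```

>>> move_arm(
  moves=[
    {"gripper":0,"x":0,"y":0,"z":-0.5,"roll":0},
    {"gripper":0,"x":0,"y":0,"z":-0.5,"roll":0},
    {"gripper":0,"x":0,"y":0,"z":-0.5,"roll":0},
    {"gripper":0,"x":0,"y":0,"z":-0.5,"roll":0},
    {"gripper":0,"x":0,"y":0,"z":-0.5,"roll":0},
  ],
)

```text
time_s: 11.68
eef_pos: [0.5884, 0.1116, 0.396]
eef_rot: [0.0, 1.0, -0.01, -0.0]
wrist_force: [0.6, -0.0, -5.7]
opening: 0.176
```

>>> move_arm(
  moves=[
    {"gripper":0,"x":0,"y":0,"z":-0.5,"roll":0},
    {"gripper":0,"x":0,"y":0,"z":-0.5,"roll":0},
    {"gripper":0,"x":0,"y":0,"z":-0.5,"roll":0},
    {"gripper":0,"x":0,"y":0,"z":-0.5,"roll":0},
    {"gripper":0,"x":0,"y":0,"z":-0.5,"roll":0},
  ],
)

```text
time_s: 12.3
eef_pos: [0.5884, 0.1116, 0.421]
eef_rot: [-0.0, 1.0, -0.01, 0.0]
wrist_force: [-0.1, 0.2, -6.4]
opening: 0.171
```

>>> move_arm(
  moves=[
    {"gripper":0,"x":0,"y":0,"z":-0.4,"roll":0},
    {"gripper":0,"x":0,"y":0,"z":-0.3,"roll":0},
    {"gripper":0,"x":0,"y":0,"z":-0.2,"roll":0},
    {"gripper":0,"x":0,"y":0,"z":-0.1,"roll":0},
    {"gripper":0,"x":0,"y":0,"z":0,"roll":0},
  ],
)

```text
time_s: 12.92
eef_pos: [0.5884, 0.1116, 0.4307]
eef_rot: [-0.0, 1.0, -0.01, -0.0]
wrist_force: [-0.2, -0.0, -6.3]
opening: 0.172
```

>>> move_arm(
  moves=[
    {"gripper":0,"x":0,"y":0,"z":0,"roll":0},
    {"gripper":0,"x":0,"y":0,"z":0,"roll":0},
    {"gripper":0,"x":0,"y":0,"z":0,"roll":0},
    {"gripper":0,"x":0,"y":0,"z":0,"roll":0},
    {"gripper":0,"x":0,"y":0,"z":0,"roll":0},
  ],
)

```text
time_s: 13.55
eef_pos: [0.5884, 0.1116, 0.4307]
eef_rot: [0.0, 1.0, -0.01, -0.0]
wrist_force: [0.2, 0.9, -5.7]
opening: 0.177
```

```bash
python3 - <<'E'
from h import *
c=shot('wrist');s=shot('scene')
a=c['img'];b=s['img'][120:360,190:510]
im=np.hstack([cv2.resize(a,(400,300)),cv2.resize(b,(400,300),interpolation=cv2.INTER_CUBIC)]);cv2.imwrite('pics/end.png',im[:,:,::-1])
o=ctrl.get_obs();print(o['time_s'],np.round(o['eef_pos'],4),T(o)[:3,2].round(4),np.round(o['wrist_force'],2),np.round(o['torque'],3),o['opening'],np.abs(o['dq']).max())
E
```

```text
13.65 [0.5884 0.1116 0.4307] [-0.  0. -1.] [-0.1   0.97 -6.38] [-0.032 -0.024 -0.018] 0.17468956914159162 0.004281068300625311
```

View pics/end.png

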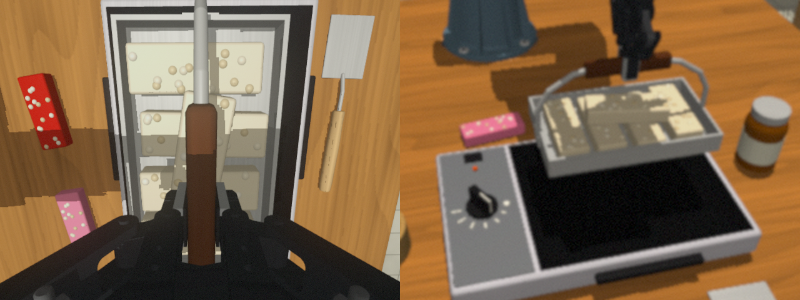

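The picture shows the tray clear of the plate and level, with all the bars in it (wrist view: handle (200,185); scene view: tray (630,125)) and the knob still at the second mark. The 6.3 N load matches 0.6 kg, so I hand in.

```bash
python3 -c "
from bench import ctrl
print(ctrl.hand_in());o=ctrl.get_obs();print(o['time_s'],o['eef_pos'],o['wrist_force'],o['opening'])"
```

```text
the job is handed in; nothing more can be done
None
the job is handed in; nothing more can be done
```

The thermostat is down at the second mark, and the arm is holding the steel tray about 10 cm above the plate, level and still, for you to take. I handed the job in at about 13.7 s.

- **Knob:** I gripped it and turned it about 69.5° anticlockwise while the tray stood on the plate. The close-up after letting go showed the index line pointing straight at the second mark, about 60° on the scale.
- **Tray:** I took it by the wooden grip and raised it 9.9 cm straight up. The last readings showed a load of about 6.3 N (roughly 0.63 kg, which fits the full tray), near-zero tilt torque, a vertical tool and no arm movement. The last picture showed the bars in the tray.
- **Other things:** I touched nothing else. I did not check the jar, tape and spatula one by one.
- **What went wrong:** My first moves were refused because of a formatting mistake, with no effect on the scene. While I gripped and turned the knob, the wrist force rose to about 16 N, well under the limit. No check failed or disagreed.

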